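Load the salt grater and lower its presser

TASK

Stand the block of rock salt upright in the square hopper of the rotary grater so that it sits fully down on the hopper's floor, then swing the raised presser lever over and lower it until its foot rests on top of the block. Leave the bowl under the grater and the two jars where they are.

Things in the scene. Friction and masses are not known exactly. Their poses are not given: they have to be found in the camera images.
- grater: white plastic rotary grater, fixed. Sizes in mm. Origin at counter level under the hopper's centre; z up, x to its rear column (world +y, more or less), crank on its -y side. Base 180 x 150 x 8. Column 44 wide, x 72 to 98, 148 high; on it a fork, 32 wide, x 63 to 81, 188 high, holds the lever's pivot. Steel crank with wooden grip reaches 92 to -y, 78 above the counter.
- hopper (a point): centre of the mouth of the grater's square hopper, level with its rim, 135 mm above the counter, 35 mm above the hopper's floor; inside 38 x 38 mm, outside 46 x 46 mm, walls along the grater's x and y; axes as the grater's
- pivot (a point): the presser lever's pivot, 66 mm behind the hopper's centre (grater x), 178 mm above the counter; its pin runs along the grater's y; axes as the grater's
- lever_tip (a point): the free end of the presser lever, on its centre line, 125 mm from the pivot. Axes of the lever: x from tip to pivot, y along the pivot pin, z the lever's upper side when lowered (its rear side when raised)
- lever (a joint): steel presser lever's angle: 0 = level, pointing along grater -x over the hopper, foot just on a seated salt block; grows as raised; 1.57 upright; 1.95 to 2.25 (leaning to the rear) at the start; range -0.4 to 2.45; stays where left (moves at 1 N). 10 mm thick, 12 wide, last 40 a paddle 20 wide. Foot: ball of 26 mm, 66 from the pivot, its bottom 18 below the centre line.
- salt: pale pink rock-salt block, 32 x 32 x 60 mm tall, about 130 g, standing on the small beech board. Origin: centre of its underside, z up along its length. Seated in the hopper it stands 25 mm proud of the rim.
- salt_mid (a point): centre of the salt block
- board: fixed beech board 100 x 100 x 12 mm, origin under its centre; the salt block starts standing on it
- bowl: white porcelain bowl, 108 mm across, 38 mm high, standing on the grater's base plate under the drum; origin at the centre of its underside. Leave it there.
- jar_a: glass spice jar with red snap lid, 52 mm across, 84 mm high, origin at the centre of its underside. Bystander.
- jar_b: a second jar like the first. Bystander.
Things that resemble listed ones, but are neither listed nor needed, are in the scene too. There is more than one size of the salt; the one meant has the size given above.

How it is judged:
On the way:
1. the salt block stands in the hopper, down on its floor, with the presser lever still raised (horizontal distance between salt_mid and hopper below 0.01 m and z of salt_mid in the frame of hopper below 0.002 m and angle between the z axis of salt and the z axis of grater, either way round below 0.3 rad and value of joint lever above 0.8 rad), for 0.2 s.
At the end, for the whole second after the job is handed in: Salt block at rest in the hopper: centre within 10 mm of the hopper axis, its underside at most 7 mm off the floor, within 0.25 rad of upright (either end up). Lever still, lowered with its foot on the block: joint within 0.08 rad of 0 (foot within about 5 mm of the block top) (horizontal distance between salt_mid and hopper below 0.01 m and z of salt_mid in the frame of hopper below 0.002 m and angle between the z axis of salt and the z axis of grater, either way round below 0.25 rad and value of joint lever between -0.08 and 0.08 rad and velocity of joint lever between -0.1 and 0.1 rad/s and linear speed of salt below 0.02 m/s); the robot touches nothing.
It fails at once if a jar is pushed more than 30 mm or tipped over (distance of any of jar_a, jar_b from where it was at the start of the episode above 0.03 m or angle between any of jar_a, jar_b's own z axis and vertical above 0.6 rad).
It fails at once if the bowl is pushed more than 30 mm (distance of bowl from where it was at the start of the episode above 0.03 m).
It also fails if it takes over 48 s, if anything falls off the work surface, if the arm or the gripper's body presses on something with over 40 N, if the wrist force passes 120 N, or if a joint passes its speed limit or range.

ROBOT

A 6-joint arm with a two-finger parallel gripper is mounted at the origin on the work surface. World frame = base frame: x ahead of the robot, y to its left, z up, the work surface at z = 0. Lengths are in m, angles in rad, forces in N, time in s.
With the tool pointing down it reaches from about 0.35 to 0.975 m from the base axis. Payload 4.9 kg.
Tool frame: the origin (TCP) lies at the very end of the fingers, on their centre line; the grasp point (between the pads) lies 19 mm behind it; x points along the fingers, y is the direction in which the jaws open and shut, and the axes are right-handed (so a half turn about x gives the same grasp; the last joint's range is limited). The gripper opens to 85 mm and grips with 20 to 120 N. Pads are 22 mm wide; open, the fingers measure 114 mm over their backs; the gripper's body (76 mm by 85 mm) begins 54 mm behind the grasp point. The pads swing forward as they close: fully open they stand 13 mm farther back than shut.
Start: joints at [1.142, 0.053, 1.613, -0, 1.476, -0.119], TCP at [0.191, 0.595, 0.231] pointing down, gripper open.
Joint ranges: [-3.01, 3.01], [-1.01, 2.22], [0.06, 2.58], [-1.02, 4.17], [0.09, 2.62], [-3.14, 3.14]. Speed limits (rad/s): [2.57, 2.57, 3.14, 3.14, 3.14, 3.14].

INTERFACE

Orientations are given as a rotation vector (axis times angle).
In Python, from station import ctrl, get_image, calibration, finish_job, search_frame, cut_out, mark_of gives the robot as it stands. The module is installed in compiled form; this text tells all that it offers.
- The arm moves only by the tool arm_command, never from a script. Its argument "plan" is a list that holds one entry, the list of rows, each a list of 7 numbers: the shift along the tool's x, y, z in m, then the turn, a rotation vector about the tool's x, y, z in degrees, then the finger opening in m, from 0 to 0.0854. A call has 1 to 20 rows; each row shifts and turns the pose as measured when the row begins, along the tool's axes as they then stand; what a row does not reach is not made up. A row lasts 1/12 s, in which the tool goes at most 41.7 mm and 7.16 degrees, less where a joint would pass 70% of its speed; a pose out of reach is approached as far as the arm can. A call with a gripper value outside its range is refused whole. The fingers move at their own pace and stop on an object; "squeeze" is the grip in N (left out, the last holds). Time passes only in rows, so rows that do not move let the fingers close. It gives the time, the measured TCP pose, the force and the opening at its end, in the units of the state.
- ctrl.get_obs(): the state, without advancing time (a new reading comes with each control period).
- get_image(name): name is "side" or "top"; returns the picture (420x560x3 uint8, red, green, blue); there is no depth.
- calibration(name): a dict with "fx", "fy", "cx", "cy" (pixels), "cam_to_world" (4x4, takes a point from camera to world coordinates). Camera axes: x right, y down, z forward; pixel columns grow to the right and rows downward; lengths in m; the calibration is good to about 2 mm. A picture is of the moment at which its call begins. calibration takes no time and is no camera call.
- finish_job(): hands the job in, once; it reports no verdict.
Trained networks look in the newest picture that a camera, given by its name, has taken for a name from the list of things; names that differ only in an ending like _2 or _b are one class to them, and where a whole thing is asked for, a point or a joint stands for the part that bears it (a point fixed in the world has none). Each returns a list of dicts, best first, with "conf" (0 to 1); they miss things now and then, are a little off and sometimes report something else, mostly with a low value. They report only what shows in the picture. A call takes as long as a camera call. They do not tell look-alikes from the thing itself.
- search_frame(camera, thing): "at" ([x, y, z] in m, in the coordinates of the camera as it stood for that picture, good to about 4 mm: the middle of the surface that is visible of it).
- cut_out(camera, thing): "mask" (420x560 bool, what is visible of it).
- mark_of(camera, thing): "at" ([x, y, z] in m, in the coordinates of the camera as it stood for that picture, good to about 4 mm: a listed point, or the origin of a listed thing).
The state is a dict: "t": time; "q": joint angles; "dq": joint speeds; "effort": joint torques, N m; "tool_pos": TCP position; "tool_rot": TCP orientation; "contact_force": force on the tool from outside, world axes, zero at the start; "wrist_torque": the same for the moment, N m; "opening": finger opening in m.
Only numpy, scipy, OpenCV 4.12 (cv2) and the standard library are available. Lean on these libraries where they do the work, as an engineer would, in place of code of your own. Each camera call takes 0.05 s, during which the arm holds its last target. There are 200 camera calls.

## Working session

There is one attempt and no reset: what is moved stays moved. The work goes in short steps, Python scripts to look and compute and a tool call to move; the robot and the scene stay as the last step left them, time stands still between calls to the robot, and variables do not carry over. Pictures are saved under pics/ and viewed, about 8 in all and at most 12, crops included, and the job is handed in when it is done.

Besides the shell and the picture viewer there is one more tool, called by a JSON object that holds its "method" and its "body". arm_command: Moves the arm, as the interface text tells. Its arguments: {"type":"object","properties":{"plan":{"type":"array","items":{"type":"array","items":{"type":"array","items":{"type":"number"}}}},"squeeze":{"type":"number"}},"required":["plan"]}

```bash
mkdir -p pics; cat > h.py <<'E'
import numpy as np, cv2
from station import ctrl,get_image,calibration,finish_job,search_frame,cut_out,mark_of
from scipy.spatial.transform import Rotation as R
def w(cam,p):
    T=np.array(calibration(cam)["cam_to_world"]); return T[:3,:3]@np.array(p)+T[:3,3]
def px(cam,P):
    c=calibration(cam);T=np.linalg.inv(np.array(c["cam_to_world"]));q=T[:3,:3]@np.array(P)+T[:3,3]
    return np.array([c["fx"]*q[0]/q[2]+c["cx"],c["fy"]*q[1]/q[2]+c["cy"]])
def ray(cam,u,v,z):
    c=calibration(cam);T=np.array(c["cam_to_world"]);d=T[:3,:3]@np.array([(u-c["cx"])/c["fx"],(v-c["cy"])/c["fy"],1]);o=T[:3,3]
    return o+d*(z-o[2])/d[2]
def save(cam,n,box=None,s=1):
    im=get_image(cam)[:,:,::-1]
    if box: a,b,c,d=box; im=im[b:d,a:c]
    cv2.imwrite(f"pics/{n}.png",cv2.resize(im,None,fx=s,fy=s,interpolation=cv2.INTER_CUBIC))
E
cat > a.py <<'E'
from h import *
np.set_printoptions(precision=4,suppress=True)
save("top","t0");save("side","s0")
for cam in("top","side"):
  print(cam,np.array(calibration(cam)["cam_to_world"])[:3].round(3).tolist(),calibration(cam)["fx"])
  for th in("grater","hopper","pivot","lever_tip","salt","salt_mid","board","bowl","jar_a"):
    for r in mark_of(cam,th)[:4]:
        P=w(cam,r["at"]); print(th,round(r["conf"],2),P,px(cam,P).round(0))
o=ctrl.get_obs();print(o["t"],o["tool_pos"],o["tool_rot"])
E
python3 a.py
```

```text
top [[-0.02, -0.992, 0.125, 0.452], [-1.0, 0.022, 0.021, -0.007], [-0.023, -0.124, -0.992, 1.197]] 460.6622525973331
grater 0.58 [ 0.5169  0.051  -0.0012] [275. 242.]
hopper 0.97 [0.5166 0.0572 0.134 ] [269. 239.]
hopper 0.21 [ 0.687  -0.2336  0.0002] [382. 175.]
pivot 0.87 [0.4891 0.1115 0.1756] [244. 251.]
pivot 0.61 [0.5141 0.0517 0.0023] [274. 243.]
lever_tip 0.79 [0.4612 0.1632 0.2897] [211. 263.]
salt 0.92 [ 0.5826 -0.2919 -0.0008] [406. 213.]
salt 0.88 [ 0.4785 -0.4198  0.0014] [458. 253.]
salt 0.53 [ 0.4702 -0.3033  0.0164] [414. 257.]
salt_mid 0.88 [ 0.4816 -0.4189  0.04  ] [463. 251.]
salt_mid 0.84 [ 0.5824 -0.2908  0.0426] [410. 212.]
salt_mid 0.48 [ 0.4656 -0.3052  0.0434] [418. 258.]
salt_mid 0.21 [0.4872 0.1138 0.1745] [243. 251.]
board 0.69 [ 0.4655 -0.3092 -0.0048] [415. 259.]
bowl 0.93 [0.5174 0.0554 0.01  ] [273. 241.]
bowl 0.52 [ 0.6919 -0.2326  0.0042] [382. 172.]
jar_a 0.74 [ 0.6909 -0.2319  0.0039] [381. 173.]
jar_a 0.73 [ 0.5398  0.3968 -0.003 ] [143. 236.]
jar_a 0.39 [0.4631 0.1582 0.2874] [213. 262.]
side [[-1.0, -0.014, 0.028, 0.544], [-0.031, 0.511, -0.859,
[... 237 characters left out ...]
8] [305. 229.]
pivot 0.9 [0.4832 0.1101 0.1735] [322. 230.]
pivot 0.19 [ 0.4631 -0.311   0.0043] [320. 204.]
lever_tip 0.57 [0.4624 0.1624 0.2891] [336. 194.]
salt 0.77 [ 0.5839 -0.292  -0.0014] [282. 208.]
salt 0.62 [ 0.4701 -0.3071  0.0093] [318. 203.]
salt 0.54 [ 0.4842 -0.4179  0.004 ] [313. 188.]
salt_mid 0.65 [ 0.4675 -0.309   0.0434] [319. 193.]
salt_mid 0.64 [ 0.58   -0.2944  0.0397] [283. 196.]
salt_mid 0.61 [ 0.4841 -0.4163  0.0409] [313. 178.]
board 0.82 [ 0.466  -0.313   0.0026] [319. 204.]
bowl 0.78 [0.5156 0.048  0.0062] [305. 273.]
jar_a 0.77 [0.5371 0.395  0.0006] [296. 390.]
jar_a 0.71 [ 0.6954 -0.2296  0.0018] [244. 216.]
1.0 [0.1905 0.5953 0.2313] [ 0.2432  1.5571 -0.2431]
```

View pics/t0.png

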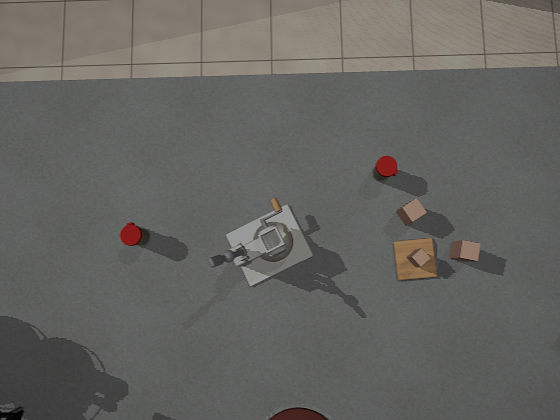

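View pics/s0.png

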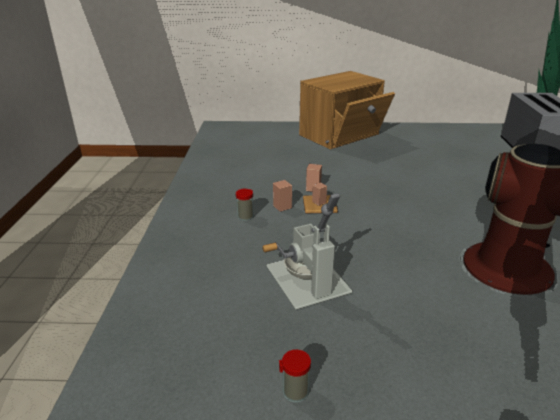

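```bash
python3 - <<'E'
from h import *
a=get_image("top")[185:285,370:490];b=get_image("side")[150:220,260:350]
a=cv2.resize(a,(600,500),interpolation=3);b=cv2.resize(b,(640,498),interpolation=3)
cv2.imwrite("pics/c1.png",cv2.resize(np.hstack([a,np.vstack([b,b[:2]])]),(800,322))[:,:,::-1])
cv2.imwrite("pics/c1.png",np.vstack([cv2.resize(a,(360,300)),cv2.resize(b,(360,280))])[:,:,::-1])
E
```

```text
(no output)
```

View pics/c1.png

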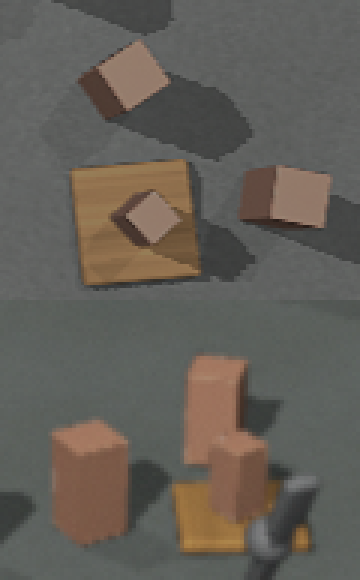

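Three pink blocks show in the top view. (411,211) and (466,250) are large and stand on the counter. (421,257) is small and stands on the beech board, so it fits the description, and the crop confirms it. The grater is at (270,240) with its lever leaning to the rear at (225,258). The jars are at (131,235) and (387,167). Next I'll measure yaw and position from enlarged views.

```bash
python3 - <<'E'
from h import *
np.set_printoptions(precision=4,suppress=True)
im=get_image("top")
a=cv2.resize(im[195:295,205:330],None,fx=6,fy=6,interpolation=2)
cv2.imwrite("pics/hop.png",a[:,:,::-1])
a=cv2.resize(im[240:275,400:445],None,fx=16,fy=16,interpolation=2)
cv2.imwrite("pics/salt.png",a[:,:,::-1])
E
```

```text
(no output)
```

View pics/hop.png

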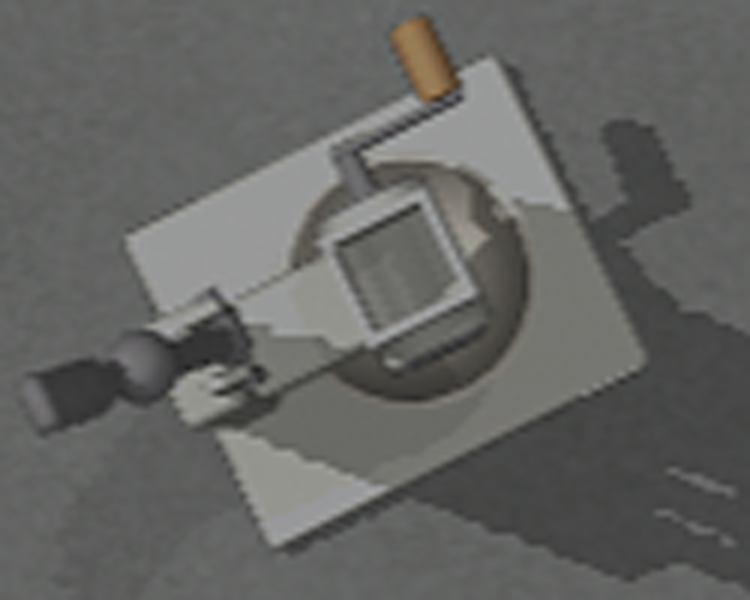

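View pics/salt.png

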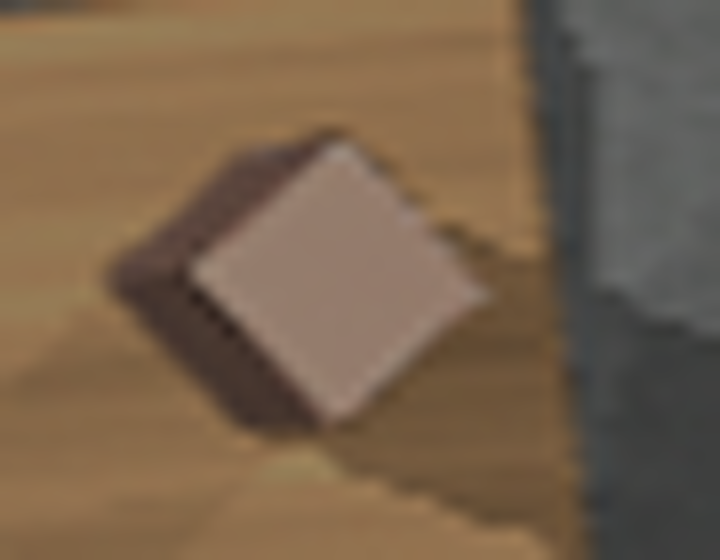

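The hopper crop shows the mouth at about (271,240), with its walls along the plate edges. The salt crop shows the top face of the small block at (421,257), turned about 45° in the image.

```bash
cat > fit.py <<'E'
from h import *
from scipy.optimize import least_squares
np.set_printoptions(precision=4,suppress=True)
def fit(pts,s,off,z,hx,hy,guess):
    P=[ray("top",(u+.5)/s-.5+off[0],(v+.5)/s-.5+off[1],z)[:2] for u,v in pts]
    P=np.array(P); m=np.array([[1,1],[1,-1],[-1,-1],[-1,1]])*[hx,hy]
    def f(p):
        c,n=np.cos(p[2]),np.sin(p[2]);Q=m@np.array([[c,n],[-n,c]])+p[:2]
        d=np.linalg.norm(P[:,None]-Q[None],axis=2); return (P-Q[d.argmin(1)]).ravel()
    r=least_squares(f,[*P.mean(0),guess]); return r.x[:2],np.degrees(r.x[2]),np.abs(r.fun).max(),P.mean(0)
H=(205,195)
print("plate",fit([(492,57),(648,360),(275,548),(127,237)],6,H,.008,.09,.075,np.radians(118)))
print("outer",fit([(418,182),(480,298),(375,350),(318,235)],6,H,.135,.023,.023,np.radians(28)))
print("inner",fit([(423,204),(468,294),(379,335),(333,243)],6,H,.135,.019,.019,np.radians(28)))
for g in(30,50):print("salt",fit([(338,135),(490,293),(335,427),(188,270)],16,(400,240),.072,.016,.016,np.radians(g)))
o=ctrl.get_obs();print(o["t"],R.from_rotvec(o["tool_rot"]).as_matrix(),o["opening"])
E
python3 fit.py
```

```text
plate (array([0.5093, 0.0658]), np.float64(115.38057648567693), np.float64(0.0024185210641616273), array([0.5093, 0.0658]))
outer (array([0.5158, 0.0531]), np.float64(26.153638941670355), np.float64(0.0024024635126379534), array([0.5158, 0.0531]))
inner (array([0.5147, 0.052 ]), np.float64(24.29481939630969), np.float64(0.0010104283194038999), array([0.5147, 0.052 ]))
salt (array([ 0.4681, -0.3044]), np.float64(40.33626002979547), np.float64(0.0007411341469061861), array([ 0.4681, -0.3044]))
salt (array([ 0.4681, -0.3044]), np.float64(40.33635821622052), np.float64(0.0007411372996686261), array([ 0.4681, -0.3044]))
1.15 [[-0.      0.3049  0.9524]
 [-0.      0.9524 -0.3049]
 [-1.     -0.     -0.    ]] 0.08536242796817754
```

{"method": "arm_command", "body": {"plan": [[[-0.013, -0.0202, 0.0338, 0, 0, 0, 0.0854], [-0.013, -0.0202, 0.0338, 0, 0, 0, 0.0854], [-0.013, -0.0202, 0.0338, 0, 0, 0, 0.0854], [-0.013, -0.0202, 0.0338, 0, 0, 0, 0.0854], [-0.013, -0.0202, 0.0338, 0, 0, 0, 0.0854], [-0.013, -0.0202, 0.0338, 0, 0, 0, 0.0854], [-0.013, -0.0202, 0.0338, 0, 0, 0, 0.0854], [-0.013, -0.0202, 0.0338, 0, 0, 0, 0.0854], [-0.013, -0.0202, 0.0338, 0, 0, 0, 0.0854], [-0.013, -0.0202, 0.0338, 0, 0, 0, 0.0854], [0, -0.035, 0.0217, 0, 0, 0, 0.0854], [0, -0.035, 0.0217, 0, 0, 0, 0.0854], [0, -0.035, 0.0217, 0, 0, 0, 0.0854], [0, -0.035, 0.0217, 0, 0, 0, 0.0854], [0, -0.035, 0.0217, 0, 0, 0, 0.0854], [0, -0.035, 0.0217, 0, 0, 0, 0.0854], [0, -0.035, 0.0217, 0, 0, 0, 0.0854], [0, -0.035, 0.0217, 0, 0, 0, 0.0854]]]}}

```text
t: 2.65
tool_pos: [0.5369, -0.0226, 0.3666]
tool_rot: [0.23, 1.549, -0.23]
contact_force: [0.1, 0.3, 0.1]
opening: 0.0853
```

```bash
cat > go.py <<'E'
# usage: go.py x y z yaw_deg rows : rows in tool axes (turn spread over the rows), straight line
from h import *; import sys
x,y,z,yaw,n=map(float,sys.argv[1:6]);n=int(n)
o=ctrl.get_obs();M=R.from_rotvec(o["tool_rot"]).as_matrix();p=np.array(o["tool_pos"])
t=np.radians(yaw);Y=np.array([np.cos(t),np.sin(t),0]);X=np.array([0,0,-1.]);G=np.c_[X,Y,np.cross(X,Y)]
rv=R.from_matrix(M.T@G).as_rotvec()
D=(np.array([x,y,z])-p)/n
print("t",o["t"],"pos",p.round(4),"yaw",np.degrees(np.arctan2(M[1,1],M[0,1])).round(2),"F",np.round(o["contact_force"],1),"open",round(o["opening"],4),"|step|",np.linalg.norm(D).round(4))
for i in range(n):
    Mi=M@R.from_rotvec(rv*i/n).as_matrix()
    print(*(Mi.T@D).round(4),*np.degrees(rv/n).round(2))
E
python3 go.py 0.468 -0.3045 0.15 40.3 10
```

```text
t 2.65 pos [ 0.5369 -0.0226  0.3666] yaw 73.16 F [0.1 0.3 0.1] open 0.0853 |step| 0.0362
0.0216 -0.029 0.0014 3.29 0.05 -0.02
0.0216 -0.0289 0.003 3.29 0.05 -0.02
0.0217 -0.0286 0.0047 3.29 0.05 -0.02
0.0217 -0.0283 0.0064 3.29 0.05 -0.02
0.0217 -0.0279 0.008 3.29 0.05 -0.02
0.0217 -0.0274 0.0096 3.29 0.05 -0.02
0.0217 -0.0268 0.0112 3.29 0.05 -0.02
0.0217 -0.0261 0.0127 3.29 0.05 -0.02
0.0217 -0.0253 0.0142 3.29 0.05 -0.02
0.0217 -0.0244 0.0156 3.29 0.05 -0.02
```

{"method": "arm_command", "body": {"plan": [[[0.0216, -0.029, 0.0014, 3.3, 0, 0, 0.06], [0.0216, -0.0289, 0.003, 3.3, 0, 0, 0.06], [0.0217, -0.0286, 0.0047, 3.3, 0, 0, 0.06], [0.0217, -0.0283, 0.0064, 3.3, 0, 0, 0.06], [0.0217, -0.0279, 0.008, 3.3, 0, 0, 0.06], [0.0217, -0.0274, 0.0096, 3.3, 0, 0, 0.06], [0.0217, -0.0268, 0.0112, 3.3, 0, 0, 0.06], [0.0217, -0.0261, 0.0127, 3.3, 0, 0, 0.06], [0.0217, -0.0253, 0.0142, 3.3, 0, 0, 0.06], [0.0217, -0.0244, 0.0156, 3.3, 0, 0, 0.06], [0, 0, 0, 0, 0, 0, 0.06]]]}}

```text
t: 3.57
tool_pos: [0.4632, -0.3248, 0.1451]
tool_rot: [0.71, 1.429, -0.703]
contact_force: [-0.0, 0.9, -1.1]
opening: 0.0601
```

```bash
python3 go.py 0.468 -0.3045 0.12 40.3 2;python3 go.py 0.468 -0.3045 0.05 40.3 1
```

```text
t 3.5667 pos [ 0.4632 -0.3248  0.1451] yaw 37.96 F [-0.   0.9 -1.1] open 0.0601 |step| 0.0163
0.0125 0.008 -0.0068 -1.17 0.53 -0.39
0.0125 0.0082 -0.0065 -1.17 0.53 -0.39
t 3.5667 pos [ 0.4632 -0.3248  0.1451] yaw 37.96 F [-0.   0.9 -1.1] open 0.0601 |step| 0.0973
0.095 0.0149 -0.0148 -2.35 1.06 -0.79
```

{"method": "arm_command", "body": {"plan": [[[0.0125, 0.008, -0.0068, -1.2, 0.5, -0.4, 0.06], [0.0125, 0.008, -0.0065, -1.2, 0.5, -0.4, 0.06], [0, 0, 0, 0, 0, 0, 0.06], [0, 0, 0, 0, 0, 0, 0.06]]]}}

```text
t: 3.9
tool_pos: [0.4682, -0.302, 0.1175]
tool_rot: [0.674, 1.466, -0.673]
contact_force: [0.1, 0.3, 0.9]
opening: 0.0597
```

```bash
python3 go.py 0.468 -0.3045 0.11 40.3 1; python3 - <<'E'
from h import *
np.set_printoptions(precision=4,suppress=True)
for c in("top","side"):
  get_image(c)
  for r in mark_of(c,"salt_mid")[:4]: print(c,r["conf"],w(c,r["at"]))
print(px("top",[.468,-.3045,.072]),px("side",[.468,-.3045,.072]))
E
```

```text
t 3.9 pos [ 0.4682 -0.302   0.1175] yaw 40.59 F [0.1 0.3 0.9] open 0.0597 |step| 0.0079
0.0074 -0.0018 0.0018 0.29 -0.12 0.04
top 0.93 [ 0.5829 -0.2916  0.0438]
top 0.48 [ 0.4675 -0.3015  0.0427]
side 0.89 [ 0.5808 -0.2939  0.0369]
side 0.73 [ 0.4677 -0.3093  0.042 ]
side 0.67 [ 0.5174  0.0481 -0.0014]
[420.6949 257.1468] [319.7595 185.2665]
```

{"method": "arm_command", "body": {"plan": [[[0.017, -0.0018, 0.0018, 0.3, 0, 0, 0.06], [0.017, 0, 0, 0, 0, 0, 0.06], [0.017, 0, 0, 0, 0, 0, 0.06], [0.012, 0, 0, 0, 0, 0, 0.06], [0.004, 0, 0, 0, 0, 0, 0.06], [0, 0, 0, 0, 0, 0, 0.06]]]}}

```text
t: 4.6
tool_pos: [0.4734, -0.3088, 0.0571]
tool_rot: [0.672, 1.448, -0.679]
contact_force: [0.2, 0.0, -0.4]
opening: 0.0601
```

```bash
python3 go.py 0.468 -0.3045 0.048 40.3 1
```

```text
t 4.6 pos [ 0.4734 -0.3088  0.0571] yaw 40.33 F [ 0.2  0.  -0.4] open 0.0601 |step| 0.0114
0.009 -0.0013 -0.0069 0.03 0.87 -0.1
```

{"method": "arm_command", "body": {"plan": [[[0.007, -0.0013, -0.006, 0, 0.8, 0, 0.06], [0, 0, 0, 0, 0, 0, 0.06], [0, 0, 0, 0, 0, 0, 0.06]]]}}

```text
t: 4.85
tool_pos: [0.4692, -0.3057, 0.0515]
tool_rot: [0.677, 1.459, -0.676]
contact_force: [0.8, -0.2, 0.2]
opening: 0.0599
```

```bash
python3 go.py 0.468 -0.3045 0.048 40.3 1
```

```text
t 4.85 pos [ 0.4692 -0.3057  0.0515] yaw 40.34 F [ 0.8 -0.2  0.2] open 0.0599 |step| 0.0039
0.0035 -0.0002 -0.0017 0.04 0.16 -0.12
```

{"method": "arm_command", "body": {"plan": [[[0.003, 0, -0.0015, 0, 0, 0, 0.06], [0, 0, 0, 0, 0, 0, 0.04], [0, 0, 0, 0, 0, 0, 0.02], [0, 0, 0, 0, 0, 0, 0.02], [0, 0, 0, 0, 0, 0, 0.02], [0, 0, 0, 0, 0, 0, 0.02], [0, 0, 0, 0, 0, 0, 0.02]]], "squeeze": 40}}

```text
t: 5.43
tool_pos: [0.469, -0.3052, 0.0501]
tool_rot: [0.676, 1.456, -0.676]
contact_force: [-0.5, 0.4, -0.8]
opening: 0.0313
```

```bash
python3 go.py 0.475 -0.3 0.26 40.3 5
```

```text
t 5.4333 pos [ 0.469  -0.3052  0.0501] yaw 40.34 F [-0.5  0.4 -0.8] open 0.0313 |step| 0.042
-0.042 0.0017 0.0002 0.01 0.07 -0.03
-0.042 0.0017 0.0002 0.01 0.07 -0.03
-0.042 0.0017 0.0001 0.01 0.07 -0.03
-0.042 0.0016 0.0001 0.01 0.07 -0.03
-0.042 0.0016 0.0 0.01 0.07 -0.03
```

{"method": "arm_command", "body": {"plan": [[[-0.02, 0, 0, 0, 0, 0, 0.02], [-0.035, 0, 0, 0, 0, 0, 0.02], [-0.035, 0, 0, 0, 0, 0, 0.02], [-0.035, 0, 0, 0, 0, 0, 0.02], [-0.035, 0, 0, 0, 0, 0, 0.02], [-0.02, 0, 0, 0, 0, 0, 0.02], [0, 0, 0, 0, 0, 0, 0.02]]]}}

```text
t: 6.02
tool_pos: [0.465, -0.3022, 0.232]
tool_rot: [0.68, 1.469, -0.675]
contact_force: [0.6, -0.2, -1.0]
opening: 0.0311
```

```bash
python3 go.py 0.5155 0.0 0.24 25.4 9
```

```text
t 6.0167 pos [ 0.465  -0.3022  0.232 ] yaw 40.33 F [ 0.6 -0.2 -1. ] open 0.0311 |step| 0.0341
-0.0007 0.026 -0.022 1.66 -0.04 0.0
-0.0007 0.0254 -0.0227 1.66 -0.04 0.0
-0.0008 0.0247 -0.0234 1.66 -0.04 0.0
-0.0008 0.024 -0.0242 1.66 -0.04 0.0
-0.0008 0.0233 -0.0248 1.66 -0.04 0.0
-0.0008 0.0226 -0.0255 1.66 -0.04 0.0
-0.0008 0.0218 -0.0261 1.66 -0.04 0.0
-0.0009 0.0211 -0.0268 1.66 -0.04 0.0
-0.0009 0.0203 -0.0274 1.66 -0.04 0.0
```

{"method": "arm_command", "body": {"plan": [[[-0.0007, 0.013, -0.011, 0.8, 0, 0, 0.02], [-0.0007, 0.026, -0.022, 1.6, 0, 0, 0.02], [-0.0007, 0.0254, -0.0227, 1.6, 0, 0, 0.02], [-0.0008, 0.0247, -0.0234, 1.6, 0, 0, 0.02], [-0.0008, 0.024, -0.0242, 1.6, 0, 0, 0.02], [-0.0008, 0.0233, -0.0248, 1.6, 0, 0, 0.02], [-0.0008, 0.0226, -0.0255, 1.6, 0, 0, 0.02], [-0.0008, 0.0218, -0.0261, 1.6, 0, 0, 0.02], [-0.0009, 0.0211, -0.0268, 1.6, 0, 0, 0.02], [0, 0.01, -0.0137, 1.0, 0, 0, 0.02], [0, 0, 0, 0, 0, 0, 0.02], [0, 0, 0, 0, 0, 0, 0.02]]]}}

```text
t: 7.02
tool_pos: [0.5159, 0.0126, 0.2205]
tool_rot: [0.885, 1.408, -0.892]
contact_force: [0.9, -0.2, -1.2]
opening: 0.0313
```

```bash
python3 go.py 0.5155 0.0525 0.20 25.4 4
```

```text
t 7.0167 pos [0.5159 0.0126 0.2205] yaw 24.76 F [ 0.9 -0.2 -1.2] open 0.0313 |step| 0.0112
0.0052 0.0042 -0.009 -0.16 -0.26 0.24
0.0052 0.0042 -0.009 -0.16 -0.26 0.24
0.0052 0.0042 -0.009 -0.16 -0.26 0.24
0.0052 0.0042 -0.0091 -0.16 -0.26 0.24
```

{"method": "arm_command", "body": {"plan": [[[0.006, 0.0042, -0.009, -0.2, -0.3, 0.2, 0.02], [0.006, 0.0042, -0.009, -0.2, -0.3, 0.2, 0.02], [0.006, 0.0042, -0.009, -0.2, 0, 0, 0.02], [0.006, 0.003, -0.006, 0, 0, 0, 0.02], [0, 0, 0, 0, 0, 0, 0.02], [0, 0, 0, 0, 0, 0, 0.02]]]}}

```text
t: 7.52
tool_pos: [0.5133, 0.0494, 0.1896]
tool_rot: [0.875, 1.402, -0.888]
contact_force: [-0.2, -0.3, -1.2]
opening: 0.0315
```

```bash
python3 go.py 0.5155 0.0525 0.19 25.4 1; python3 - <<'E'
from h import *
a=cv2.resize(get_image("top")[190:290,210:330],None,fx=5,fy=5,interpolation=2)[:,:,::-1]
b=cv2.resize(get_image("side")[170:270,250:370],None,fx=5,fy=5,interpolation=2)[:,:,::-1]
cv2.imwrite("pics/hov.png",cv2.resize(np.vstack([a,b]),(480,800))[:, :])
cv2.imwrite("pics/hov.png",cv2.resize(np.hstack([a,b]),(800,333)))
E
```

```text
t 7.5167 pos [0.5133 0.0494 0.1896] yaw 25.19 F [-0.2 -0.3 -1.2] open 0.0315 |step| 0.0038
-0.0005 0.0033 -0.0019 -0.22 -0.54 0.89
```

View pics/hov.png

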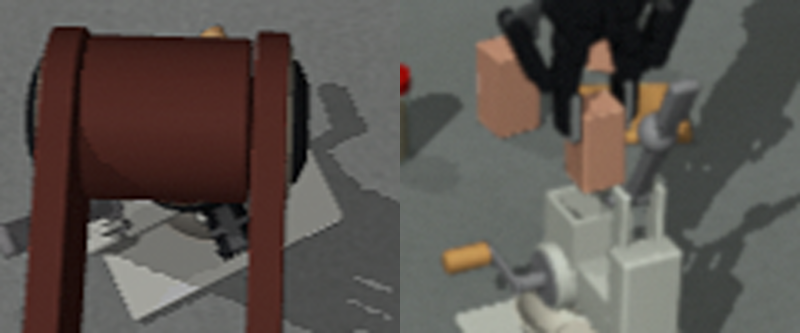

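The top view is blocked by the arm. The side view shows the block held upright just above the hopper. I'll check alignment with a model overlay.

```bash
cat > ov.py <<'E'
from h import *; import sys
HC=[.5155,.0525];HY=25.4
o=ctrl.get_obs();M=R.from_rotvec(o["tool_rot"]).as_matrix();p=np.array(o["tool_pos"])
s=8;x0,y0=285,180
im=cv2.resize(get_image("side")[y0:y0+75,x0:x0+60],None,fx=s,fy=s,interpolation=2)[:,:,::-1].copy()
def poly(P,c):
    q=np.array([(px("side",a)-[x0,y0]+.5)*s for a in P]);cv2.polylines(im,[q.astype(np.int32)],True,c,1)
t=np.radians(HY);m=np.array([[1,1],[1,-1],[-1,-1],[-1,1]])@np.array([[np.cos(t),np.sin(t)],[-np.sin(t),np.cos(t)]])
for h in(.019,.023): poly([[*(HC+h*a),.135] for a in m],(0,255,0))
mm=[[1,1],[1,-1],[-1,-1],[-1,1]]
for d in(.038,-.022): poly([p+M@[d,.016*a,.016*b] for a,b in mm],(255,0,0))
cv2.imwrite(f"pics/{sys.argv[1]}.png",im)
E
python3 ov.py ov1
```

```text
(no output)
```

View pics/ov1.png

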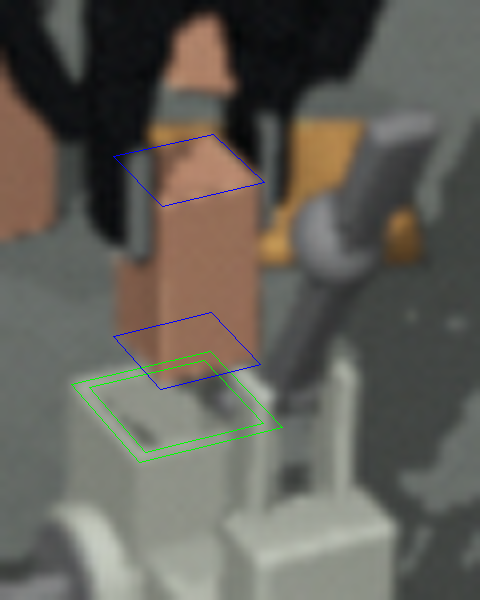

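Block and model agree to well under 1 mm. The hopper rim needs a closer look, because its near corner seems slightly off.

```bash
python3 - <<'E'
from h import *
im=get_image("side")[218:248,290:326].astype(float);im=np.clip((im-60)*1.6,0,255).astype(np.uint8)
cv2.imwrite("pics/rim.png",cv2.resize(im,None,fx=20,fy=20,interpolation=2)[:,:,::-1])
print([(px("side",[x,y,.135])-[290,218]+.5)*20 for x,y in [(.5155,.0525)]])
E
```

```text
[array([339.81500519, 253.96233863])]
```

View pics/rim.png

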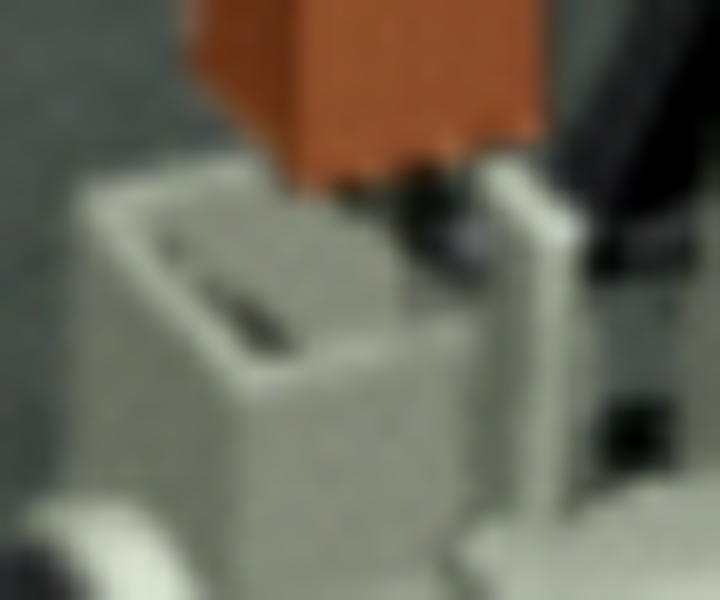

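{"method": "arm_command", "body": {"plan": [[[0.002, 0.0033, -0.0012, -0.2, -0.5, 0.9, 0.02], [0.006, 0, 0, 0, 0, 0, 0.02], [0.006, 0, 0, 0, 0, 0, 0.02], [0, 0, 0, 0, 0, 0, 0.02], [0, 0, 0, 0, 0, 0, 0.02]]]}}

```text
t: 8.13
tool_pos: [0.5177, 0.0507, 0.1767]
tool_rot: [0.881, 1.38, -0.875]
contact_force: [0.3, -0.3, -0.5]
opening: 0.031
```

```bash
python3 go.py 0.516 0.052 0.175 25.4 1
```

```text
t 8.1333 pos [0.5177 0.0507 0.1767] yaw 25.26 F [ 0.3 -0.3 -0.5] open 0.031 |step| 0.0028
0.0017 -0.001 -0.002 -0.14 0.15 -0.35
```

{"method": "arm_command", "body": {"plan": [[[0.001, -0.001, -0.002, -0.1, 0, -0.3, 0.02], [0, 0, 0, 0, 0, 0, 0.02], [0.004, 0, 0, 0, 0, 0, 0.02], [0.004, 0, 0, 0, 0, 0, 0.02], [0, 0, 0, 0, 0, 0, 0.02]]]}}

```text
t: 8.55
tool_pos: [0.5159, 0.0521, 0.1669]
tool_rot: [0.876, 1.384, -0.878]
contact_force: [0.2, -0.1, -1.8]
opening: 0.0312
```

```bash
python3 go.py 0.516 0.052 0.16 25.4 1
```

```text
t 8.55 pos [0.5159 0.0521 0.1669] yaw 25.36 F [ 0.2 -0.1 -1.8] open 0.0312 |step| 0.0069
0.0069 0.0001 0.0001 -0.04 0.15 -0.02
```

{"method": "arm_command", "body": {"plan": [[[0.005, 0, 0, 0, 0, 0, 0.02], [0.005, 0, 0, 0, 0, 0, 0.02], [0.005, 0, 0, 0, 0, 0, 0.02], [0.003, 0, 0, 0, 0, 0, 0.02], [0, 0, 0, 0, 0, 0, 0.02]]]}}

```text
t: 8.97
tool_pos: [0.5156, 0.052, 0.1464]
tool_rot: [0.876, 1.385, -0.878]
contact_force: [-0.3, -0.2, -2.8]
opening: 0.0311
```

```bash
python3 go.py 0.516 0.052 0.141 25.4 1
```

```text
t 8.9667 pos [0.5156 0.052  0.1464] yaw 25.36 F [-0.3 -0.2 -2.8] open 0.0311 |step| 0.0054
0.0054 0.0003 0.0002 -0.04 0.14 0.02
```

{"method": "arm_command", "body": {"plan": [[[0.003, 0, 0, 0, 0, 0, 0.02], [0.002, 0, 0, 0, 0, 0, 0.02], [0.001, 0, 0, 0, 0, 0, 0.02], [0, 0, 0, 0, 0, 0, 0.02]]]}}

```text
t: 9.3
tool_pos: [0.5161, 0.0519, 0.1413]
tool_rot: [0.876, 1.384, -0.878]
contact_force: [-0.2, 0.3, -1.1]
opening: 0.0313
```

{"method": "arm_command", "body": {"plan": [[[0.0015, 0, 0, 0, 0, 0, 0.02], [0.0015, 0, 0, 0, 0, 0, 0.02], [0, 0, 0, 0, 0, 0, 0.02]]]}}

```text
t: 9.55
tool_pos: [0.5168, 0.0518, 0.1414]
tool_rot: [0.876, 1.383, -0.878]
contact_force: [0.3, -0.3, -1.1]
opening: 0.0314
```

{"method": "arm_command", "body": {"plan": [[[0.003, 0, 0, 0, 0, 0, 0.02], [0, 0, 0, 0, 0, 0, 0.02]]]}}

```text
t: 9.72
tool_pos: [0.5181, 0.0516, 0.1415]
tool_rot: [0.876, 1.381, -0.877]
contact_force: [-0.2, 0.4, -0.9]
opening: 0.0313
```

{"method": "arm_command", "body": {"plan": [[[0, 0, 0, 0, 0, 0, 0.045], [0, 0, 0, 0, 0, 0, 0.045], [0, 0, 0, 0, 0, 0, 0.045], [-0.02, 0, 0, 0, 0, 0, 0.045], [-0.035, 0, 0, 0, 0, 0, 0.045], [-0.035, 0, 0, 0, 0, 0, 0.045], [0, 0, 0, 0, 0, 0, 0.045]]]}}

```text
t: 10.3
tool_pos: [0.5154, 0.052, 0.2291]
tool_rot: [0.874, 1.388, -0.881]
contact_force: [-0.1, 0.8, 1.7]
opening: 0.0447
```

```bash
python3 - <<'E'
from h import *
np.set_printoptions(precision=4,suppress=True)
im=get_image("side")[195:255,280:345]
a=cv2.resize(im,None,fx=10,fy=10,interpolation=2)[:,:,::-1].copy()
t=np.radians(25.4);m=np.array([[1,1],[1,-1],[-1,-1],[-1,1]])@np.array([[np.cos(t),np.sin(t)],[-np.sin(t),np.cos(t)]])
for h,z,c in((.023,.135,(0,255,0)),(.016,.160,(255,0,0))):
    q=np.array([(px("side",[*([.5155,.0525]+h*k),z])-[280,195]+.5)*10 for k in m]);cv2.polylines(a,[q.astype(np.int32)],True,c,1)
cv2.imwrite("pics/seat.png",a)
for c in("side",):
  for r in mark_of(c,"salt_mid")[:4]: print(c,r["conf"],w(c,r["at"]))
print(ctrl.get_obs()["t"],ctrl.get_obs()["tool_pos"])
E
```

```text
side 0.82 [ 0.5793 -0.2981  0.042 ]
side 0.73 [0.518  0.0459 0.1334]
side 0.63 [ 0.4848 -0.4172  0.0404]
side 0.44 [ 0.4671 -0.3109  0.0026]
10.4 [0.5129 0.0521 0.2233]
```

View pics/seat.png

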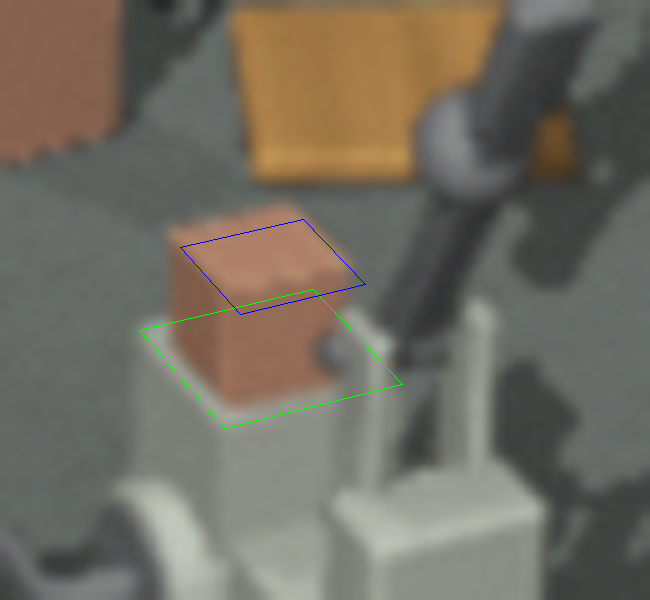

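The block stands in the hopper but about 3–5 mm high, and leans slightly toward +x. I'll push it down gently with closed fingers.

{"method": "arm_command", "body": {"plan": [[[0.01, 0, 0, 0, 0, 0, 0], [0.02, 0, 0, 0, 0, 0, 0], [0.015, 0, 0, 0, 0, 0, 0], [0, 0, 0, 0, 0, 0, 0], [0, 0, 0, 0, 0, 0, 0]]]}}

```text
t: 10.82
tool_pos: [0.5086, 0.052, 0.1676]
tool_rot: [0.868, 1.404, -0.89]
contact_force: [0.5, -0.3, -0.9]
opening: 0.0004
```

```bash
python3 go.py 0.515 0.0525 0.168 25.4 1
```

```text
t 10.8167 pos [0.5086 0.052  0.1676] yaw 25.37 F [ 0.5 -0.3 -0.9] open 0.0004 |step| 0.0065
-0.0006 0.006 0.0023 -0.04 -0.4 1.16
```

{"method": "arm_command", "body": {"plan": [[[0, 0.006, 0.0023, 0, -0.4, 1.1, 0], [0, 0, 0, 0, 0, 0, 0], [0.003, 0, 0, 0, 0, 0, 0], [0.003, 0, 0, 0, 0, 0, 0]]]}}

```text
t: 11.15
tool_pos: [0.5158, 0.053, 0.1632]
tool_rot: [0.878, 1.387, -0.876]
contact_force: [-7.1, 0.1, 19.5]
opening: 0.0003
```

{"method": "arm_command", "body": {"plan": [[[0.003, 0, 0, 0, 0, 0, 0], [0.003, 0, 0, 0, 0, 0, 0]]]}}

```text
t: 11.32
tool_pos: [0.5175, 0.0539, 0.1637]
tool_rot: [0.88, 1.385, -0.873]
contact_force: [-3.9, 0.4, 9.2]
opening: -0.0001
```

{"method": "arm_command", "body": {"plan": [[[-0.02, 0, 0, 0, 0, 0, 0], [-0.036, 0, 0, 0, 0, 0, 0], [-0.036, 0, 0, 0, 0, 0, 0], [-0.036, 0, 0, 0, 0, 0, 0], [-0.036, 0, 0, 0, 0, 0, 0], [-0.025, 0, 0, 0, 0, 0, 0], [0, 0, -0.02, 0, 0, 0, 0], [0, 0, -0.035, 0, 0, 0, 0], [0, 0, -0.035, 0, 0, 0, 0], [0, 0, -0.035, 0, 0, 0, 0], [0, 0, -0.035, 0, 0, 0, 0], [0, 0, -0.015, 0, 0, 0, 0], [0, 0, 0, 0, 0, 0, 0], [0, 0, 0, 0, 0, 0, 0]]]}}

```text
t: 12.48
tool_pos: [0.4418, 0.2176, 0.3747]
tool_rot: [0.895, 1.365, -0.859]
contact_force: [0.6, 0.3, 0.6]
opening: 0.0002
```

```bash
python3 go.py 0.4425 0.206 0.25 25.4 3; python3 - <<'E'
from h import *
np.set_printoptions(precision=4,suppress=True)
A=get_image("top");B=get_image("side")
a=cv2.resize(A[190:290,210:330],(480,400),interpolation=2)[:,:,::-1]
b=cv2.resize(B[200:250,290:330],(320,400),interpolation=2)[:,:,::-1]
cv2.imwrite("pics/chk.png",np.hstack([a,b]))
for c in("side","top"):
  for th in("salt_mid","lever_tip","pivot"):
    for r in mark_of(c,th)[:5]:
      P=w(c,r["at"])
      if P[1]>-.1: print(c,th,r["conf"],P)
E
```

```text
t 12.4833 pos [0.4418 0.2176 0.3747] yaw 25.18 F [0.6 0.3 0.6] open 0.0002 |step| 0.0417
0.0415 -0.0026 0.0034 -0.07 0.11 -0.56
0.0415 -0.0022 0.0035 -0.07 0.11 -0.56
0.0415 -0.0018 0.0035 -0.07 0.11 -0.56
side lever_tip 0.69 [0.4612 0.1633 0.2892]
side lever_tip 0.36 [0.5186 0.0456 0.1332]
side pivot 0.92 [0.4836 0.1098 0.1758]
top salt_mid 0.73 [0.5198 0.0559 0.1324]
top lever_tip 0.54 [0.462  0.1616 0.2883]
top pivot 0.74 [0.4859 0.1123 0.1787]
top pivot 0.68 [0.5144 0.0518 0.0009]
```

View pics/chk.png

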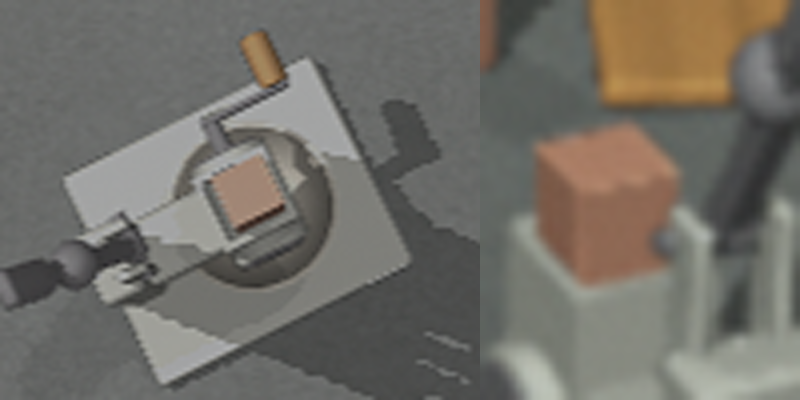

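The block is in the mouth, top face at about (246,190) in the crop, and seems to lean toward world +x. I'll quantify it.

```bash
cat > f2.py <<'E'
from h import *
import itertools
from scipy.optimize import least_squares
np.set_printoptions(precision=4,suppress=True)
A=get_image("top");B=get_image("side")
def red(I): 
    I=I.astype(int); return ((I[...,0]-I[...,2])>22)
res=[]
obs={}
for c,I,(u0,v0,u1,v1) in(("top",A,(250,220,292,262)),("side",B,(292,205,320,240))):
    m=np.zeros(I.shape[:2],np.uint8);m[v0:v1,u0:u1]=red(I)[v0:v1,u0:u1]
    n,l,s,_=cv2.connectedComponentsWithStats(m);k=1+s[1:,4].argmax();m=(l==k)
    obs[c]=(m,I); ys,xs=np.nonzero(m);print(c,m.sum(),xs.min(),xs.max(),ys.min(),ys.max())
# silhouette (soft) fit: supersampled hull of the block part above the rim plane
S=8
def sil(c,p,box):
    Rm=(R.from_rotvec([p[3],p[4],0])*R.from_euler("z",p[5])).as_matrix()
    C=np.array([p[0],p[1],p[2]])
    top=[C+Rm@[a*.016,b*.016,.03] for a in(1,-1) for b in(1,-1)]
    low=[]
    for a in(1,-1):
        for b in(1,-1):
            t=C+Rm@[a*.016,b*.016,.03];d=-Rm[:,2];low.append(t+d*(t[2]-.136)/-d[2])
    q=np.array([px(c,x) for x in top+low])-box[:2]
    h=cv2.convexHull(((q+.5)*S).astype(np.float32))
    im=np.zeros(((box[3]-box[1])*S,(box[2]-box[0])*S),np.uint8)
    cv2.fillConvexPoly(im,(h*16).round().astype(np.int32),255,shift=4)
    return cv2.resize(im,None,fx=1/S,fy=1/S,interpolation=cv2.INTER_AREA)/255.
boxes={"top":(255,222,290,258),"side":(292,205,322,240)}
def f(p,full=False):
    e=0
    q=np.array(p)
    for c in boxes:
        b=boxes[c];s=sil(c,p if c=="top" else q+[p[6],p[7],0,0,0,0,0,0],b)
        o=cv2.GaussianBlur(obs[c][0][b[1]:b[3],b[0]:b[2]].astype(float),(3,3),.5);s=cv2.GaussianBlur(s,(3,3),.5);e+=((s-o)**2).sum()
    return e+(p[6]/.003)**2+(p[7]/.003)**2
from scipy.optimize import differential_evolution as de
r=de(f,[(.508,.525),(.043,.063),(.128,.140),(-.2,.2),(-.2,.2),(.25,.65),(-.005,.005),(-.005,.005)],seed=1,maxiter=80,popsize=10,tol=1e-6)
print(r.fun,r.x)
p0=np.array([.5155,.0525,.13,0,0,np.radians(25.4),0,0]);print("upright seated cost",f(p0))
E
time python3 f2.py
```

```text
top 208 263 280 229 247
side 297 297 314 215 235Traceback (most recent call last):
  File "f2.py", line 38, in <module>
    r=de(f,[(.508,.525),(.043,.063),(.128,.140),(-.2,.2),(-.2,.2),(.25,.65),(-.005,.005),(-.005,.005)],seed=1,maxiter=80,popsize=10,tol=1e-6)
    return fun(*args, **kwargs)
    ret = solver.solve()
    next(self)
    ~~~~^^^^^^
    energy = self.func(parameters)
    return self.f(x, *self.args)
           ~~~~~~^^^^^^^^^^^^^^^
  File "f2.py", line 34, in f
    b=boxes[c];s=sil(c,p if c=="top" else q+[p[6],p[7],0,0,0,0,0,0],b)
                 ~~~^^^^^^^^^^^^^^^^^^^^^^^^^^^^^^^^^^^^^^^^^^^^^^^^^^
  File "f2.py", line 24, in sil
    q=np.array([px(c,x) for x in top+low])-box[:2]
                ~~^^^^^
  File "h.py", line 7, in px
    c=calibration(cam);T=np.linalg.inv(np.array(c["cam_to_world"]));q=T[:3,:3]@np.array(P)+T[:3,3]
ValueError: time passes only in moves, steps and waits

real	0m8.322s
user	0m4.300s
sys	0m0.451s
```

```bash
sed -i 's/^def w(cam/_cal={c:calibration(c) for c in("top","side")}\ncalibration=lambda c:_cal[c]\ndef w(cam/' h.py; time timeout 300 python3 f2.py
```

```text
top 208 263 280 229 247
side 298 297 314 215 235
21.927244867376807 [0.5173 0.0512 0.1368 0.0427 0.0037 0.4206 0.0012 0.0038]
upright seated cost 92.75569223417094
real	0m12.839s
user	0m11.805s
sys	0m0.191s
```

Everything agrees that the block is still about 3.5–6 mm high and nearly upright. I'll go back, grip it again and wiggle it down.

```bash
python3 go.py 0.5165 0.0520 0.36 25.4 5
```

```text
t 13.0833 pos [0.4421 0.2168 0.3738] yaw 25.04 F [ 0.4  0.6 -0.2] open -0.0005 |step| 0.0363
0.0029 -0.0005 0.0361 -0.07 0.06 -0.31
0.0029 -0.0006 0.0361 -0.07 0.06 -0.31
0.0029 -0.0006 0.0361 -0.07 0.06 -0.31
0.0028 -0.0006 0.0362 -0.07 0.06 -0.31
0.0028 -0.0007 0.0362 -0.07 0.06 -0.31
```

{"method": "arm_command", "body": {"plan": [[[0, 0, 0.02, 0, 0, -0.5, 0.05], [0, 0, 0.036, 0, 0, -0.5, 0.05], [0, 0, 0.036, 0, 0, 0, 0.05], [0, 0, 0.036, 0, 0, 0, 0.05], [0, 0, 0.036, 0, 0, 0, 0.05], [0.01, 0, 0.008, 0, 0, 0, 0.05], [0.035, 0, 0, 0, 0, 0, 0.05], [0.035, 0, 0, 0, 0, 0, 0.05], [0.035, 0, 0, 0, 0, 0, 0.05], [0.03, 0, 0, 0, 0, 0, 0.05], [0, 0, 0, 0, 0, 0, 0.05], [0, 0, 0, 0, 0, 0, 0.05]]]}}

```text
t: 14.08
tool_pos: [0.5211, 0.0547, 0.226]
tool_rot: [0.887, 1.372, -0.871]
contact_force: [0.4, 0.5, 1.6]
opening: 0.0503
```

```bash
python3 go.py 0.5165 0.0520 0.175 25.4 1
```

```text
t 14.0833 pos [0.5211 0.0547 0.226 ] yaw 25.11 F [0.4 0.5 1.6] open 0.0503 |step| 0.0513
0.0509 -0.0061 0.0002 -0.29 0.34 -0.9
```

{"method": "arm_command", "body": {"plan": [[[0.02, -0.006, 0, -0.3, 0.3, -0.9, 0.05], [0.02, 0, 0, 0, 0, 0, 0.05], [0.01, 0, 0, 0, 0, 0, 0.05], [0, 0, 0, 0, 0, 0, 0.05], [0, 0, 0, 0, 0, 0, 0.05]]]}}

```text
t: 14.5
tool_pos: [0.5185, 0.0527, 0.1795]
tool_rot: [0.876, 1.381, -0.871]
contact_force: [0.4, 0.4, 0.3]
opening: 0.0498
```

```bash
python3 go.py 0.5165 0.0520 0.143 25.4 2
```

```text
t 14.5 pos [0.5185 0.0527 0.1795] yaw 25.57 F [0.4 0.4 0.3] open 0.0498 |step| 0.0183
0.0183 -0.0012 -0.0002 0.08 0.13 -0.19
0.0183 -0.0011 -0.0002 0.08 0.13 -0.19
```

{"method": "arm_command", "body": {"plan": [[[0.012, -0.001, 0, 0, 0, 0, 0.05], [0.012, -0.001, 0, 0, 0, 0, 0.05], [0.009, 0, 0, 0, 0, 0, 0.05], [0, 0, 0, 0, 0, 0, 0.05], [0, 0, 0, 0, 0, 0, 0.05]]]}}

```text
t: 14.92
tool_pos: [0.5192, 0.0517, 0.1474]
tool_rot: [0.878, 1.375, -0.868]
contact_force: [0.9, -0.6, -0.3]
opening: 0.0499
```

```bash
python3 go.py 0.5165 0.0520 0.143 25.4 1
```

```text
t 14.9167 pos [0.5192 0.0517 0.1474] yaw 25.59 F [ 0.9 -0.6 -0.3] open 0.0499 |step| 0.0052
0.0043 -0.0024 -0.0015 0.18 0.43 -0.7
```

{"method": "arm_command", "body": {"plan": [[[0.002, -0.0024, -0.0015, 0.2, 0.4, -0.7, 0.05], [0, 0, 0, 0, 0, 0, 0.03], [0, 0, 0, 0, 0, 0, 0.02], [0, 0, 0, 0, 0, 0, 0.02], [0, 0, 0, 0, 0, 0, 0.02], [0, 0, 0, 0, 0, 0, 0.02]]]}}

```text
t: 15.42
tool_pos: [0.5165, 0.0521, 0.1457]
tool_rot: [0.877, 1.387, -0.878]
contact_force: [-0.4, -0.1, -1.4]
opening: 0.031
```

```bash
python3 go.py 0.5155 0.0525 0.143 25.4 1
```

```text
t 15.4167 pos [0.5165 0.0521 0.1457] yaw 25.36 F [-0.4 -0.1 -1.4] open 0.031 |step| 0.0029
0.0027 -0.0007 -0.0008 -0.04 -0.01 0.05
```

{"method": "arm_command", "body": {"plan": [[[0.003, 0.003, 0, 0, 0, 0, 0.02], [0.003, -0.004, 0, 2, 0, 0, 0.02], [0.003, 0, -0.003, -3, 0, 0, 0.02], [0.003, 0, 0.004, 2, 0, 0, 0.02], [0.003, 0, 0, 0, 0, 0, 0.02]]]}}

```text
t: 15.83
tool_pos: [0.5185, 0.053, 0.1454]
tool_rot: [0.892, 1.383, -0.887]
contact_force: [-8.7, -2.1, 14.6]
opening: 0.0311
```

{"method": "arm_command", "body": {"plan": [[[-0.003, -0.003, 0, 1, 0, 0, 0.02], [0, -0.003, 0, 0, 0, 0, 0.02], [0, -0.003, 0, 0, 0, 0, 0.02]]]}}

```text
t: 16.08
tool_pos: [0.513, 0.0505, 0.1505]
tool_rot: [0.91, 1.371, -0.893]
contact_force: [12.4, 5.3, -9.2]
opening: 0.0307
```

```bash
python3 go.py 0.5155 0.0525 0.143 25.4 1|head -2
```

```text
t 16.0833 pos [0.513  0.0505 0.1505] yaw 23.48 F [12.4  5.3 -9.2] open 0.0307 |step| 0.0081
0.0075 0.003 -0.0008 -1.92 -0.09 -0.66
```

{"method": "arm_command", "body": {"plan": [[[0, 0.004, 0, 0, 0, 0, 0.02], [0, 0.003, 0, 0, 0, 0, 0.02], [0, 0.003, 0, 0, 0, 0, 0.02]]]}}

```text
t: 16.33
tool_pos: [0.5184, 0.053, 0.1496]
tool_rot: [0.903, 1.378, -0.901]
contact_force: [-12.7, -4.9, 7.6]
opening: 0.0309
```

```bash
python3 go.py 0.5155 0.0525 0.143 25.4 1|head -2
```

```text
t 16.3333 pos [0.5184 0.053  0.1496] yaw 23.52 F [-12.7  -4.9   7.6] open 0.0309 |step| 0.0072
0.0066 -0.0029 -0.0007 -1.88 -0.13 0.0
```

{"method": "arm_command", "body": {"plan": [[[0, -0.003, 0, -1.9, 0, 0, 0.02], [0, 0, 0.003, 0, 0, 0, 0.02], [0, 0, 0.003, 0, 0, 0, 0.02], [0, 0, 0.003, 0, 0, 0, 0.02]]]}}

```text
t: 16.67
tool_pos: [0.5152, 0.0506, 0.1492]
tool_rot: [0.886, 1.412, -0.873]
contact_force: [-5.8, 9.0, 5.8]
opening: 0.0309
```

```bash
python3 go.py 0.5155 0.0525 0.143 25.4 1|head -2
```

```text
t 16.6667 pos [0.5152 0.0506 0.1492] yaw 25.44 F [-5.8  9.   5.8] open 0.0309 |step| 0.0065
0.0062 0.0011 -0.0015 0.04 -1.43 0.36
```

{"method": "arm_command", "body": {"plan": [[[0, 0, -0.004, 0, 0, 0, 0.02], [0, 0, -0.003, 0, 0, 0, 0.02], [0, 0, -0.003, 0, 0, 0, 0.02]]]}}

```text
t: 16.92
tool_pos: [0.5128, 0.0561, 0.1495]
tool_rot: [0.881, 1.403, -0.878]
contact_force: [2.9, -8.2, -1.6]
opening: 0.0309
```

```bash
python3 go.py 0.5155 0.0525 0.143 25.4 1|head -2
```

```text
t 16.9167 pos [0.5128 0.0561 0.1495] yaw 25.36 F [ 2.9 -8.2 -1.6] open 0.0309 |step| 0.0079
0.0064 0.0009 0.0046 -0.04 -0.81 0.4
```

The block feels walls at ±3 mm in both directions, with the centre about 1.5 mm to the rear of my target. I'll centre it and lower again.

{"method": "arm_command", "body": {"plan": [[[0, 0.001, 0.003, 0, -0.8, 0.4, 0.02], [0, 0, 0, 0, 0, 0, 0.02], [0, 0, 0, 0, 0, 0, 0.02]]]}}

```text
t: 17.17
tool_pos: [0.5151, 0.0533, 0.1485]
tool_rot: [0.877, 1.385, -0.879]
contact_force: [0.7, 0.6, -1.2]
opening: 0.0309
```

```bash
python3 go.py 0.515 0.0538 0.143 25.4 1|head -2
```

```text
t 17.1667 pos [0.5151 0.0533 0.1485] yaw 25.3 F [ 0.7  0.6 -1.2] open 0.0309 |step| 0.0055
0.0055 0.0001 -0.0005 -0.1 0.12 0.01
```

{"method": "arm_command", "body": {"plan": [[[0.002, 0, 0, 0, 0, 0, 0.02], [0.002, 0, 0, 0, 0, 0, 0.02], [0.002, 0, 0, 0, 0, 0, 0.02]]]}}

```text
t: 17.42
tool_pos: [0.5154, 0.0534, 0.1454]
tool_rot: [0.877, 1.385, -0.879]
contact_force: [-5.8, -0.4, 14.7]
opening: 0.0311
```

{"method": "arm_command", "body": {"plan": [[[0.003, 0, 0, 0, 0, 0, 0.02], [0.003, 0, 0, 0, 0, 0, 0.02]]]}}

```text
t: 17.58
tool_pos: [0.5156, 0.0534, 0.1454]
tool_rot: [0.875, 1.387, -0.881]
contact_force: [-8.4, -0.4, 14.7]
opening: 0.0315
```

The stop is at the same height in every lateral position, so the block's underside is bearing on the floor. Measured height is about 3 mm above nominal, inside the tolerance. I'll release it and go behind the lever.

{"method": "arm_command", "body": {"plan": [[[0, 0, 0, 0, 0, 0, 0.05], [0, 0, 0, 0, 0, 0, 0.05], [0, 0, 0, 0, 0, 0, 0.05], [-0.02, 0, 0, 0, 0, 0, 0.05], [-0.036, 0, 0, 0, 0, 0, 0.05], [-0.036, 0, 0, 0, 0, 0, 0], [-0.036, 0, 0, 0, 0, 0, 0], [-0.036, 0, 0, 0, 0, 0, 0], [-0.036, 0, 0, 0, 0, 0, 0], [-0.01, 0, -0.02, 0, 0, 0, 0], [0, 0, -0.035, 0, 0, 0, 0], [0, 0, -0.035, 0, 0, 0, 0], [0, 0, -0.035, 0, 0, 0, 0], [0, 0, -0.03, 0, 0, 0, 0], [0, 0, 0, 0, 0, 0, 0], [0, 0, 0, 0, 0, 0, 0]]]}}

```text
t: 18.92
tool_pos: [0.4473, 0.1995, 0.3609]
tool_rot: [0.881, 1.393, -0.884]
contact_force: [-0.5, 0.5, -0.4]
opening: 0.0001
```

```bash
python3 f2.py; python3 go.py 0.4425 0.206 0.25 25.4 4; python3 - <<'E'
from h import *
for c in("side","top"):
  get_image(c)
  for r in mark_of(c,"salt_mid")+mark_of(c,"lever_tip"):
    P=w(c,r["at"])
    if P[1]>-.1: print(c,r["conf"],P.round(4))
E
```

```text
top 217 263 281 229 247
side 298 297 314 215 235
22.203644069075118 [0.5175 0.0515 0.1367 0.0751 0.0139 0.4397 0.0009 0.0037]
upright seated cost 94.52616124393039
t 19.0167 pos [0.4478 0.1985 0.3608] yaw 24.94 F [ 0.4 -0.1 -0.2] open -0.0001 |step| 0.0278
0.0277 -0.0002 -0.0021 -0.12 -0.08 0.09
0.0277 -0.0003 -0.0021 -0.12 -0.08 0.09
0.0277 -0.0003 -0.0022 -0.12 -0.08 0.09
0.0277 -0.0003 -0.0022 -0.12 -0.08 0.09
side 0.73 [0.5155 0.0489 0.1336]
side 0.7 [0.4633 0.1616 0.2873]
top 0.79 [0.5168 0.0534 0.1362]
top 0.9 [0.4626 0.1573 0.2885]
top 0.65 [0.5134 0.0509 0.0017]
```

{"method": "arm_command", "body": {"plan": [[[0.025, 0, -0.002, 0, 0, 0, 0], [0.028, 0, -0.002, 0, 0, 0, 0], [0.028, 0, -0.002, 0, 0, 0, 0], [0.02, 0, -0.001, 0, 0, 0, 0], [0, 0, 0, 0, 0, 0, 0], [0, 0, 0, 0, 0, 0, 0]]]}}

```text
t: 19.82
tool_pos: [0.4474, 0.202, 0.2591]
tool_rot: [0.891, 1.386, -0.888]
contact_force: [1.0, -0.9, 1.2]
opening: 0.0001
```

```bash
python3 go.py 0.493 0.0995 0.25 25.4 6
```

```text
t 19.8167 pos [0.4474 0.202  0.2591] yaw 24.47 F [ 1.  -0.9  1.2] open 0.0001 |step| 0.0188
0.0014 -0.0002 0.0187 -0.16 -0.04 0.0
0.0015 -0.0002 0.0187 -0.16 -0.04 0.0
0.0015 -0.0003 0.0187 -0.16 -0.04 0.0
0.0015 -0.0003 0.0187 -0.16 -0.04 0.0
0.0015 -0.0004 0.0187 -0.16 -0.04 0.0
0.0015 -0.0004 0.0187 -0.16 -0.04 0.0
```

{"method": "arm_command", "body": {"plan": [[[0.002, 0, 0.019, -0.2, 0, 0, 0], [0.002, 0, 0.019, -0.2, 0, 0, 0], [0.002, 0, 0.015, -0.2, 0, 0, 0], [0, 0, 0.015, 0, 0, 0, 0], [0, 0, 0.015, 0, 0, 0, 0], [0, 0, 0.015, 0, 0, 0, 0], [0, 0, 0.015, 0, 0, 0, 0], [0, 0, 0, 0, 0, 0, 0]]]}}

```text
t: 20.48
tool_pos: [0.5032, 0.0968, 0.2729]
tool_rot: [0.896, 1.375, -0.862]
contact_force: [0.7, -0.1, 1.0]
opening: 0.0002
```

```bash
python3 go.py 0.515 0.0535 0.25 25.4 4; python3 - <<'E'
from h import *
for c in("side","top"):
  get_image(c)
  for r in mark_of(c,"lever_tip")[:2]:
    P=w(c,r["at"]); print(c,r["conf"],P.round(4))
E
```

```text
t 20.4833 pos [0.5032 0.0968 0.2729] yaw 25.15 F [ 0.7 -0.1  1. ] open 0.0002 |step| 0.0126
0.0057 -0.0021 0.0111 -0.06 -0.04 -0.33
0.0057 -0.002 0.0111 -0.06 -0.04 -0.33
0.0057 -0.002 0.011 -0.06 -0.04 -0.33
0.0057 -0.002 0.011 -0.06 -0.04 -0.33
```

{"method": "arm_command", "body": {"plan": [[[0.009, -0.002, 0.011, 0, 0, -0.3, 0], [0.011, -0.002, 0.011, 0, 0, -0.3, 0], [0.011, -0.002, 0.011, 0, 0, 0, 0], [0.011, -0.001, 0.009, 0, 0, 0, 0], [0, 0, 0, 0, 0, 0, 0]]]}}

```text
t: 21.1
tool_pos: [0.5144, 0.0572, 0.2256]
tool_rot: [0.883, 1.385, -0.864]
contact_force: [0.4, 0.2, -1.0]
opening: 0.0001
```

```bash
python3 go.py 0.515 0.0538 0.2 25.4 3; python3 - <<'E'
from h import *
for c in("side","top"):
  get_image(c)
  for r in mark_of(c,"lever_tip")[:2]:
    P=w(c,r["at"]); print(c,r["conf"],P.round(4))
im=get_image("side")
cv2.imwrite("pics/lev.png",cv2.resize(im[150:270,250:390],None,fx=4,fy=4,interpolation=2)[:,:,::-1])
E
```

```text
t 21.1 pos [0.5144 0.0572 0.2256] yaw 25.6 F [ 0.4  0.2 -1. ] open 0.0001 |step| 0.0086
0.0085 -0.0004 0.0011 0.07 -0.08 -0.21
0.0085 -0.0004 0.0011 0.07 -0.08 -0.21
0.0085 -0.0004 0.0011 0.07 -0.08 -0.21
side 0.7 [0.5347 0.0114 0.2413]
```

View pics/lev.png

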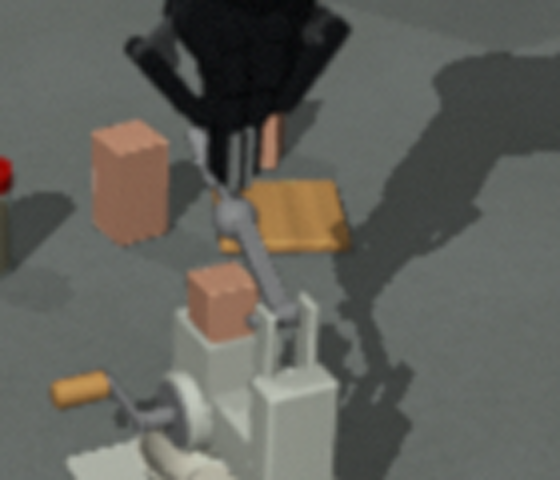

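The lever leans over the block at about 0.5 rad with the fingertips on it near (235,185) in the crop. I'll press straight down.

{"method": "arm_command", "body": {"plan": [[[0.008, 0, 0.001, 0, 0, 0, 0], [0.008, 0, 0.001, 0, 0, 0, 0], [0.008, 0, 0.001, 0, 0, 0, 0], [0.005, 0, 0, 0, 0, 0, 0], [0, 0, 0, 0, 0, 0, 0]]]}}

```text
t: 21.77
tool_pos: [0.5189, 0.057, 0.2007]
tool_rot: [0.884, 1.377, -0.855]
contact_force: [-0.1, 0.1, 1.3]
opening: -0.0001
```

{"method": "arm_command", "body": {"plan": [[[0.003, 0, 0, 0, 0, 0, 0], [0.003, 0, 0, 0, 0, 0, 0], [0.003, 0, 0, 0, 0, 0, 0]]]}}

```text
t: 22.02
tool_pos: [0.5192, 0.0571, 0.1911]
tool_rot: [0.884, 1.376, -0.855]
contact_force: [0.7, -0.0, 0.4]
opening: -0.0
```

{"method": "arm_command", "body": {"plan": [[[0.002, -0.003, 0, 0, 0, -0.7, 0], [0.003, 0, 0, 0, 0, 0, 0], [0.003, 0, 0, 0, 0, 0, 0]]]}}

```text
t: 22.27
tool_pos: [0.5172, 0.056, 0.188]
tool_rot: [0.876, 1.383, -0.864]
contact_force: [-9.6, 1.3, 17.5]
opening: -0.0003
```

{"method": "arm_command", "body": {"plan": [[[0.005, 0, 0, 0, 0, 0, 0], [0.006, 0, 0, 0, 0, 0, 0]]]}}

```text
t: 22.43
tool_pos: [0.5174, 0.056, 0.1876]
tool_rot: [0.874, 1.383, -0.865]
contact_force: [-16.3, -0.5, 30.7]
opening: 0.0004
```

```bash
python3 go.py 0.515 0.0538 0.186 25.4 1; python3 - <<'E'
from h import *
for c in("side","top"):
  get_image(c)
  for r in mark_of(c,"lever_tip")[:2]+mark_of(c,"salt_mid"):
    P=w(c,r["at"])
    if P[1]>-.1: print(c,r["conf"],P.round(4))
E
```

```text
t 22.4333 pos [0.5174 0.056  0.1876] yaw 25.87 F [-16.3  -0.5  30.7] open 0.0004 |step| 0.0037
0.0016 -0.0032 0.0009 0.47 0.13 -0.44
side 0.51 [0.5161 0.048  0.1326]
```

{"method": "arm_command", "body": {"plan": [[[-0.01, 0, 0, 0, 0, 0, 0], [-0.03, 0, 0, 0, 0, 0, 0], [-0.036, 0, 0, 0, 0, 0, 0], [-0.036, 0, 0, 0, 0, 0, 0], [-0.036, 0, -0.02, 0, 0, 0, 0], [0, 0, -0.035, 0, 0, 0, 0], [0, 0, -0.035, 0, 0, 0, 0], [0, 0, -0.035, 0, 0, 0, 0], [0, 0, -0.035, 0, 0, 0, 0], [0, 0, 0, 0, 0, 0, 0], [0, 0, 0, 0, 0, 0, 0]]]}}

```text
t: 23.65
tool_pos: [0.442, 0.2056, 0.3465]
tool_rot: [0.878, 1.385, -0.867]
contact_force: [0.3, -0.4, -0.3]
opening: 0.0002
```

```bash
python3 - <<'E'
from h import *
for c in("side","top"):
  I=get_image(c)
  if c=="side": B=I
  else: A=I
  for th in("lever_tip","pivot","salt_mid","hopper","bowl"):
   for r in mark_of(c,th)[:4]:
    P=w(c,r["at"])
    if P[1]>-.1: print(c,th,round(r["conf"],2),P.round(4))
a=cv2.resize(A[195:275,215:315],(400,320),interpolation=2)
x0,y0,s=288,200,8
b=cv2.resize(B[200:250,288:338],None,fx=s,fy=s,interpolation=2).copy()
e=np.array([-.429,.903]);P0=np.array([.515,.0535])
for ang,col in((0,(0,255,0)),(.08,(0,0,255))):
  q=[]
  for r in(0,.125): 
    g=.066-r*np.cos(ang);q.append(((px("side",[*(P0+e*g),.178+r*np.sin(ang)])-[x0,y0]+.5)*s).astype(int))
  cv2.line(b,tuple(map(int,q[0])),tuple(map(int,q[1])),col,1);print(ang,[(k/s+[x0,y0]).round(1) for k in q])
a=np.vstack([a,np.zeros((80,400,3),np.uint8)])
cv2.imwrite("pics/fin.png",np.hstack([a,b])[:,:,::-1])
o=ctrl.get_obs();print(o["t"],o["tool_pos"])
E
```

```text
side lever_tip 0.76 [ 0.5384 -0.0018  0.183 ]
side lever_tip 0.42 [0.5199 0.0471 0.1358]
side lever_tip 0.27 [0.5172 0.0479 0.0057]
side pivot 0.97 [0.4871 0.1078 0.1753]
side salt_mid 0.78 [0.5171 0.0476 0.1334]
side hopper 0.84 [0.5184 0.0531 0.133 ]
side bowl 0.69 [0.5178 0.0462 0.0055]
top lever_tip 0.83 [ 0.5411 -0.0015  0.1839]
top lever_tip 0.33 [0.5166 0.0547 0.1061]
top pivot 0.57 [0.488  0.1108 0.177 ]
top salt_mid 0.58 [0.5196 0.0518 0.1357]
top hopper 0.79 [0.5146 0.0546 0.1294]
top bowl 0.72 [0.5181 0.054  0.0133]
0 [array([321.1, 229.1]), array([296.6, 203.6])]
0.08 [array([321.1, 229.1]), array([296.8, 200. ])]
24.25 [0.44287479 0.20422552 0.34634723]
```

View pics/fin.png

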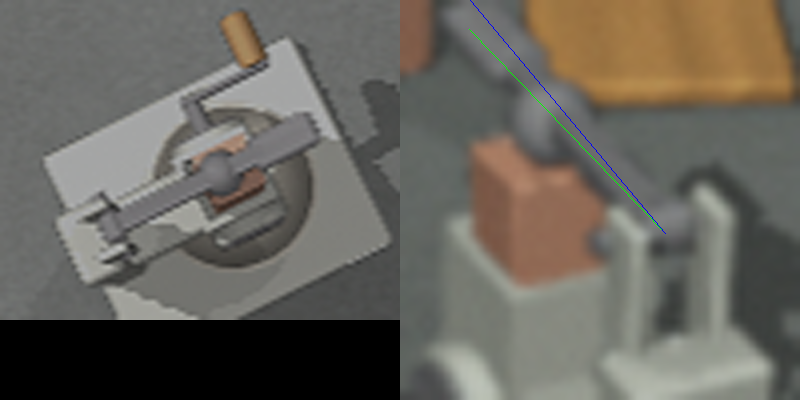

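```bash
python3 -c "
from h import *
print(finish_job())"
```

```text
the job is handed in; nothing more can be done
None
```

I stood the small salt block from the beech board upright in the hopper, pushed the presser lever over, and pressed it down until its foot rested on the block. I then backed the gripper clear and handed the job in at about 24 s of the 48 s. There was no verdict.

**Final checks**
- **Block:** it is inside the mouth, within about 2 mm of the hopper's axis. My image fit, made before the lever came down, put its tilt at about 0.04–0.08 rad.
- **Lever:** I pressed it down with about 30 N until it stopped moving. Touch and camera readings put its angle at about 0.045–0.07 rad, against a limit of 0.08, so the margin is small.
- **Bowl and jars:** I never touched the jars or the bowl, and the bowl still showed in place at the end. I did not re-measure the jars.

**What disagreed:** the block never reached its nominal depth. Robot touch and the side camera put it about 3.5 mm high, and the top camera and image fit put it about 6 mm high; the limit is 7 mm. Re-gripping, centring and wiggling it, then pushing with about 15 N, always stopped at the same height. I took that as the hopper floor, but I could not explain the offset.

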